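Heft three parts tins on the tool cart and hold up the heaviest

ROBOT

A 6-joint arm with a two-finger parallel gripper is mounted at the origin on the work surface. World frame = base frame: x ahead of the robot, y to its left, z up, the work surface at z = 0. Lengths are in m, angles in degrees, forces in N, time in s.
With the tool pointing down it reaches from about 0.3 to 0.75 m from the base axis. Payload 8.5 kg.
Tool frame: the origin (TCP) lies on the centre line of the jaws, within the pads' length; the fingertips stand 19 mm ahead of it and the grasp point (between the pads) is the TCP; z points along the fingers, x is the direction in which the jaws open and shut, and the axes are right-handed (so a half turn about z gives the same grasp; the last joint's range is limited). The gripper opens to 85 mm and grips with 20 to 120 N. Pads are 22 mm wide; open, the fingers measure 114 mm over their backs; the gripper's body (76 mm by 85 mm) begins 54 mm behind the grasp point. The pads swing forward as they close: fully open they stand 13 mm farther back than shut.
Start: joints at [52.58, 21.807, 74.336, -0, 83.858, -12.336], TCP at [0.233, 0.498, 0.25] pointing down, gripper open.
Joint ranges: [-178.18, 178.18], [-50.72, 133.34], [12.68, 142.11], [-81.47, 261.47], [9.98, 163.14], [-165.26, 165.26]. Speed limits (degrees/s): [136.94, 136.94, 180, 180, 180, 180].

INTERFACE

Orientations are given as a 3x3 rotation matrix whose columns are the frame's x, y, z axes.
In Python, from rig import env, cams, order gives the robot as it stands.
- The arm moves only by the tool step_arm, never from a script. Its argument "steps" is a list of rows, each an object with "xyz": the shift along the tool's x, y, z normalised to -1 to 1, where 1 is 0.04 m, a list of three; "turn": the turn, a rotation vector about the tool's x, y, z normalised to -1 to 1, where 1 is 0.08 rad, a list of three; "gripper": the gripper command: -1 is shut, 1 is fully open, values between are in proportion. A call has 1 to 20 rows; each row shifts and turns the commanded pose from where the row before left it, along the tool's axes as they then stand; what a row does not reach is not made up. A row lasts 1/12 s, in which the tool goes at most 41.7 mm and 7.16 degrees, less where a joint would pass 70% of its speed; a pose out of reach is approached as far as the arm can. A call with a number of a shift or a turn outside -1 to 1 is refused whole. A call with a gripper value outside its range is refused whole. The fingers move at their own pace and stop on an object; "squeeze" is the grip in N (left out, the last holds). Time passes only in rows, so rows that do not move let the fingers close. It gives the time, the measured TCP pose, the force and the opening at its end, in the units of the state.
- env.observe(): the state, without advancing time (a new reading comes with each control period).
- cams.get_image(name): name is "scene" or "side" or "wrist"; returns (picture, depth): 384x512x3 uint8, red, green, blue; 384x512 float32, m along the optical axis (not along the pixel's ray), 0 where there is no reading.
- cams.camera_info(name): a dict with "fx", "fy", "cx", "cy" (pixels), "k1" (the pictures are not rectified: a ray, as slopes to the right and down, at radius r is drawn at 1 + k1 r^2 times it, then the intrinsics apply), "extrinsics" (4x4, takes a point from camera to world coordinates). Camera axes: x right, y down, z forward; pixel columns grow to the right and rows downward; lengths in m; the calibration is good to about 2 mm. A picture is of the moment at which its call begins: read the wrist's pose just before it. camera_info takes no time and is no camera call; for the wrist camera it gives the pose at the moment of the call.
- order.close_job(): hands the job in, once; it reports no verdict.
The state is a dict: "time_s": time; "q": joint angles; "qvel": joint speeds; "joint_efforts": joint torques, N m; "position": TCP position; "tool_rot": TCP orientation; "ft_force": force on the tool from outside, world axes, zero at the start; "wrist_torque": the same for the moment, N m; "grip_width": finger opening in m.
Only numpy, scipy, OpenCV 4.12 (cv2) and the standard library are available. Lean on these libraries where they do the work, as an engineer would, in place of code of your own. Each camera call takes 0.05 s, during which the arm holds its last target. There are 200 camera calls.

TASK

Three identical closed tins stand in a row on the rubber mat; find the fullest one by weight. Lift each clear of the mat in turn, from the robot's left to its right, standing it upright on the mat again without dropping or tipping it, and finish holding the heaviest in the gripper, upright, still and at least 10 cm above the mat, with the other two standing on the mat; end the program while still holding it. Leave the sockets, tools and can where they are.

Things in the scene. Friction and masses are not known exactly. Their poses are not given: they have to be found in the camera images.
- mat: flat black rubber mat fixed on the cart, 300 mm (its x, away from the robot) by 440 mm (its y, to the robot's left), 4 mm thick; origin at the centre of its underside. The three tins stand about 125 mm apart in a rough row along its y axis, on its middle line to within 22 mm
- tin_left: the left-hand (as the robot sees it, larger y) closed round steel tin: upright cylinder 60 mm across and 80 mm tall (lid included), smooth sides; origin at the centre of its underside, z up. The three tins look the same; each with its contents weighs between 0.18 and 0.76 kg and the heaviest is at least 0.2 kg heavier than either other. The contents are a stiff stack that can shift inside by a few mm. A firm grip of about 30 N on the sides does no harm
- tin_middle: the middle closed round steel tin: upright cylinder 60 mm across and 80 mm tall (lid included), smooth sides; origin at the centre of its underside, z up. The three tins look the same; each with its contents weighs between 0.18 and 0.76 kg and the heaviest is at least 0.2 kg heavier than either other. The contents are a stiff stack that can shift inside by a few mm. A firm grip of about 30 N on the sides does no harm
- tin_right: the right-hand (as the robot sees it, smaller y) closed round steel tin: upright cylinder 60 mm across and 80 mm tall (lid included), smooth sides; origin at the centre of its underside, z up. The three tins look the same; each with its contents weighs between 0.18 and 0.76 kg and the heaviest is at least 0.2 kg heavier than either other. The contents are a stiff stack that can shift inside by a few mm. A firm grip of about 30 N on the sides does no harm
- socket_long: bystander, to be left alone: chromed long socket standing upright, 26 mm across, 60 mm tall; origin at the centre of its underside
- socket_short: bystander, to be left alone: chromed short socket standing upright, 32 mm across, 36 mm tall; origin at the centre of its underside
- spanner: bystander, to be left alone: steel spanner 170 mm long lying flat on the mat along its own x axis
- spark_plug: bystander, to be left alone: spark plug lying on the mat, about 75 mm long along its own x axis, 21 mm thick
- screwdriver: bystander, to be left alone: screwdriver 200 mm long lying on the cart beside the mat, along its own x axis
- drink_can: bystander, to be left alone: drink can standing on the cart beside the mat, 66 mm across, 115 mm tall; origin at the centre of its underside
Not all that is in view belongs to the job. Leave any blue or turquoise look-alike of the tin_middle alone.

How it is judged:
By the outcome, as a careful person would: the job done as asked, in the order asked, and still so for the second after the job is handed in, while the arm keeps its last pose, push and grip.
It also fails if it takes over 70 s, if anything falls off the work surface, if the arm or the gripper's body presses on something with over 40 N, if the wrist force passes 120 N, or if a joint passes its speed limit or range.

## Working session

There is one attempt and no reset: what is moved stays moved. The work goes in short steps, Python scripts to look and compute and a tool call to move; the robot and the scene stay as the last step left them, time stands still between calls to the robot, and variables do not carry over. Pictures are saved under pics/ and viewed, about 8 in all and at most 12, crops included, and the job is handed in when it is done.

Besides the shell and the picture viewer there is one more tool, called after "Call:" by a JSON object that holds its "api" and its "payload". step_arm: Moves the arm, as the interface text tells. Scaled input: -1 to 1 covers 0.04 m each way for a shift and 0.08 rad each way for a turn. Its arguments: {"type":"object","properties":{"steps":{"type":"array"},"squeeze":{"type":"number"}},"required":["steps"]}

```bash
mkdir -p pics; ls; cat > h.py <<'E'
import numpy as np, cv2
from rig import env, cams, order
def grab(n):
    ci=cams.camera_info(n); p,d=cams.get_image(n); return p,d,ci
def cloud(d,ci):
    h,w=d.shape; K=np.array([[ci['fx'],0,ci['cx']],[0,ci['fy'],ci['cy']],[0,0,1.]])
    u,v=np.meshgrid(np.arange(w),np.arange(h))
    uv=np.stack([u,v],-1).reshape(-1,1,2).astype(np.float64)
    s=cv2.undistortPoints(uv,K,np.array([ci['k1'],0,0,0.]))[:,0]
    P=np.c_[s,np.ones(len(s))]*d.reshape(-1,1)
    E=np.array(ci['extrinsics']); return (P@E[:3,:3].T+E[:3,3]).reshape(h,w,3)
def save(n,p): cv2.imwrite('pics/'+n,cv2.cvtColor(p,cv2.COLOR_RGB2BGR))
E
python3 - <<'E'
from h import *
s=env.observe()
for k,v in s.items(): print(k,np.round(v,3).tolist())
for n in('scene','side'):
    p,d,ci=grab(n); save(n+'0.png',p); np.savez(n+'0.npz',p=p,c=cloud(d,ci)); print(n,ci['fx'],ci['k1'],np.round(np.array(ci['extrinsics']),2).tolist())
E
```

```text
pics
time_s 0.0
q [52.58, 21.843, 74.386, 0.002, 83.857, -12.335]
qvel [0.004, 0.091, 0.028, -0.019, 0.006, 0.01]
joint_efforts [-0.004, -44.845, -23.127, -0.0, 0.005, 0.0]
position [0.233, 0.498, 0.25]
tool_rot [[0.424, 0.906, -0.001], [0.906, -0.424, -0.001], [-0.001, -0.0, -1.0]]
ft_force [-0.201, 0.181, 0.618]
wrist_torque [-0.056, 0.013, -0.058]
grip_width 0.085
scene 398.67178725191394 -0.13013076929135775 [[0.51, 0.62, -0.6, 1.21], [0.86, -0.35, 0.36, -0.45], [0.01, -0.7, -0.71, 0.86], [0.0, 0.0, 0.0, 1.0]]
side 386.52126917116857 -0.042458740587898065 [[0.96, -0.14, 0.24, 0.27], [-0.28, -0.52, 0.81, -0.91], [0.01, -0.84, -0.54, 0.65], [0.0, 0.0, 0.0, 1.0]]
```

View pics/scene0.png

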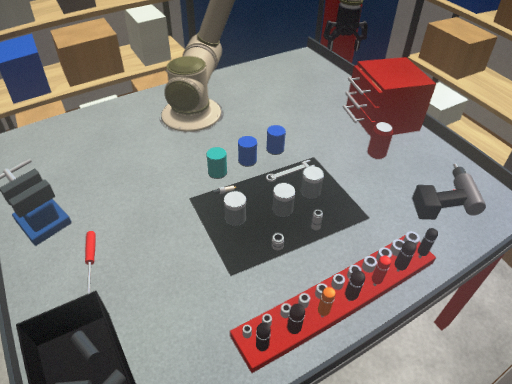

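View pics/side0.png

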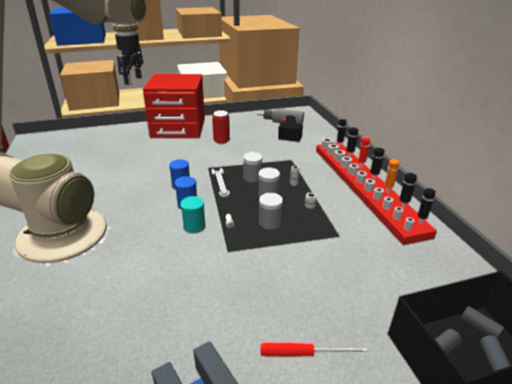

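Scene: three white/steel tins on the black mat at about (235,208), (284,200), (313,182). The blue and turquoise look-alikes are off the mat on the robot side, sockets are at (278,241) and (317,220), and the spanner and spark plug are on the robot-side edge of the mat. The side view agrees, with the tins at (253,166), (269,182) and (270,211).

```bash
python3 - <<'E'
from h import *
for n in('scene','side'):
    z=np.load(n+'0.npz'); c=z['c'];p=z['p']
    m=((c[...,2]>.07)&(c[...,2]<.13)&(c[...,0]>.2)&(c[...,0]<.8)&(abs(c[...,1])<.6)).astype(np.uint8)
    k,l,st,_=cv2.connectedComponentsWithStats(m)
    print(n)
    for i in range(1,k):
        if st[i,4]<60: continue
        q=c[l==i]; top=q[q[:,2]>np.percentile(q[:,2],90)-.008]
        (x,y),r=cv2.minEnclosingCircle(top[:,:2].astype(np.float32)); 
        print(st[i].tolist(),np.round([x,y,r,np.median(top[:,2])],4),np.median(p[l==i],0), np.round((top[:,:2].min(0)+top[:,:2].max(0))/2,4))
    m=((c[...,2]<.06)&(c[...,2]>.014)&(c[...,0]>.3)&(c[...,0]<.85)&(abs(c[...,1])<.4)).astype(np.uint8)
    k,l,st,_=cv2.connectedComponentsWithStats(m)
    for i in range(1,k):
        if st[i,4]>25: q=c[l==i]; print('low',st[i].tolist(),np.round(q.mean(0),3),np.round(np.ptp(q,axis=0),3))
E
```

```text
scene
[346, 83, 59, 62, 1250] [0.4117 0.4918 0.1545 0.1172] [93. 49. 48.] [0.4117 0.5093]
[267, 125, 19, 14, 207] [0.3385 0.1615 0.032  0.08  ] [ 69. 112. 213.] [0.3384 0.1619]
[238, 136, 19, 15, 221] [0.3448 0.0518 0.0322 0.0799] [ 68. 111. 214.] [0.3446 0.0499]
[206, 147, 21, 16, 247] [ 0.3455 -0.0615  0.033   0.08  ] [ 71. 194. 183.] [ 0.3459 -0.0603]
[303, 166, 21, 18, 304] [0.5698 0.1428 0.0328 0.084 ] [220. 227. 226.] [0.5702 0.1414]
[26, 178, 17, 11, 68] [ 0.2549 -0.5767  0.0245  0.1248] [56. 59. 58.] [ 0.2539 -0.5767]
[273, 183, 22, 19, 339] [0.5869 0.0276 0.0314 0.0839] [220. 226. 225.] [0.5868 0.0284]
[29, 188, 26, 32, 463] [ 0.3186 -0.5673  0.0343  0.1241] [54. 58. 66.] [ 0.3176 -0.5673]
[224, 191, 22, 20, 355] [ 0.5476 -0.1054  0.0318  0.084 ] [220. 226. 225.] [ 0.5482 -0.1055]
[56, 291, 64, 59, 741] [ 0.7311 -0.5544  0.082   0.1097] [34. 34. 35.] [ 0.7302 -0.5542]
low [267, 137, 18, 15, 190] [0.357 0.15  0.037] [0.043 0.055 0.045]
low [238, 148, 19, 16, 205] [0.363 0.04  0.038] [0.046 0.056 0.046]
low [207, 159, 20, 17, 217] [ 0.367 -0.069  0.037] [0.041 0.058 0.046]
low
[... 1438 characters left out ...]
1 0.046]
low [316, 145, 90, 96, 536] [ 0.847 -0.064  0.023] [0.007 0.562 0.018]
low [244, 164, 18, 16, 201] [0.557 0.117 0.039] [0.054 0.034 0.044]
low [290, 169, 9, 15, 101] [0.681 0.062 0.037] [0.025 0.023 0.044]
low [170, 171, 20, 15, 122] [0.328 0.14  0.045] [0.059 0.031 0.046]
low [259, 181, 20, 15, 206] [0.576 0.006 0.042] [0.057 0.037 0.046]
low [176, 187, 21, 19, 154] [0.334 0.028 0.045] [0.06  0.035 0.045]
low [305, 193, 12, 13, 125] [ 0.683 -0.063  0.031] [0.031 0.032 0.027]
low [259, 209, 23, 19, 304] [ 0.538 -0.129  0.037] [0.058 0.043 0.045]
low [182, 211, 23, 19, 317] [ 0.341 -0.086  0.037] [0.059 0.03  0.046]
low [226, 215, 8, 16, 88] [ 0.435 -0.095  0.02 ] [0.02  0.064 0.013]
```

Call:
{"api": "step_arm", "payload": {"steps": [{"xyz": [0, 0, 0], "turn": [0, 0, -0.91], "gripper": 1}, {"xyz": [0, 0, 0], "turn": [0, 0, -0.91], "gripper": 1}, {"xyz": [0, 0, 0], "turn": [0, 0, -0.91], "gripper": 1}, {"xyz": [0, 0, 0], "turn": [0, 0, -0.91], "gripper": 1}, {"xyz": [0, 0, 0], "turn": [0, 0, -0.91], "gripper": 1}, {"xyz": [0, 0, 0], "turn": [0, 0, -0.91], "gripper": 1}, {"xyz": [-0.3, 0.1, 0], "turn": [0, 0, 0], "gripper": 1}, {"xyz": [-0.6, 0.2, 0], "turn": [0, 0, 0], "gripper": 1}, {"xyz": [-0.7, 0.2, 0], "turn": [0, 0, 0], "gripper": 1}, {"xyz": [-0.7, 0.2, 0], "turn": [0, 0, 0], "gripper": 1}, {"xyz": [-0.7, 0.2, 0], "turn": [0, 0, 0], "gripper": 1}, {"xyz": [-0.7, 0.2, 0], "turn": [0, 0, 0], "gripper": 1}, {"xyz": [-0.7, 0.2, 0], "turn": [0, 0, 0], "gripper": 1}, {"xyz": [-0.7, 0.2, 0], "turn": [0, 0, 0], "gripper": 1}, {"xyz": [-0.6, 0.2, 0], "turn": [0, 0, 0], "gripper": 1}, {"xyz": [-0.3, 0.1, 0], "turn": [0, 0, 0], "gripper": 1}, {"xyz": [0, 0, 0], "turn": [0, 0, 0], "gripper": 1}], "squeeze": 32}}

```text
time_s: 1.52
position: [0.3054, 0.2563, 0.2503]
tool_rot: [[0.004, 1.0, -0.0], [1.0, -0.004, -0.001], [-0.001, -0.0, -1.0]]
ft_force: [-0.2, 0.9, 0.6]
grip_width: 0.0852
```

```bash
python3 -c "
from h import *
s=env.observe(); print(np.round(s['position'],4),np.round(s['tool_rot'],3).tolist(),s['time_s'],np.round(s['q'],1))"
```

```text
[0.3054 0.2563 0.2503] [[0.004, 1.0, -0.0], [1.0, -0.004, -0.001], [-0.001, -0.0, -1.0]] 1.5167 [ 22.9   6.4  95.8  -0.   77.8 -66.9]
```

Call:
{"api": "step_arm", "payload": {"steps": [{"xyz": [-0.13, 0.3, 0], "turn": [0, 0, 0], "gripper": 1}, {"xyz": [-0.27, 0.6, 0], "turn": [0, 0, 0], "gripper": 1}, {"xyz": [-0.31, 0.7, 0], "turn": [0, 0, 0], "gripper": 1}, {"xyz": [-0.31, 0.7, 0], "turn": [0, 0, 0], "gripper": 1}, {"xyz": [-0.31, 0.7, 0], "turn": [0, 0, 0], "gripper": 1}, {"xyz": [-0.31, 0.7, 0], "turn": [0, 0, 0], "gripper": 1}, {"xyz": [-0.31, 0.7, 0], "turn": [0, 0, 0], "gripper": 1}, {"xyz": [-0.31, 0.7, 0], "turn": [0, 0, 0], "gripper": 1}, {"xyz": [-0.31, 0.7, 0], "turn": [0, 0, 0], "gripper": 1}, {"xyz": [-0.22, 0.5, 0], "turn": [0, 0, 0], "gripper": 1}, {"xyz": [-0.13, 0.27, 0], "turn": [0, 0, 0], "gripper": 1}, {"xyz": [0, 0, 0], "turn": [0, 0, 0], "gripper": 1}, {"xyz": [0, 0, 0], "turn": [0, 0, 0], "gripper": 1}]}}

```text
time_s: 2.6
position: [0.5679, 0.1414, 0.2495]
tool_rot: [[0.001, 1.0, -0.001], [1.0, -0.001, 0.0], [0.0, -0.001, -1.0]]
ft_force: [-0.4, -0.2, -0.5]
grip_width: 0.0855
```

```bash
cat > w.py <<'E'
from h import *
import sys
s=env.observe(); print(np.round(s['position'],4),np.round(s['ft_force'],2),s['grip_width'])
p,d,ci=grab('wrist'); save(sys.argv[1],p); c=cloud(d,ci)
m=((c[...,2]>.07)&(c[...,2]<.1)&(d>0)).astype(np.uint8)
k,l,st,_=cv2.connectedComponentsWithStats(m)
for i in range(1,k):
    if st[i,4]<150: continue
    q=c[l==i]; (x,y),r=cv2.minEnclosingCircle(q[:,:2].astype(np.float32))
    print(st[i].tolist(),np.round([x,y,r,np.median(q[:,2])],4),np.round((q[:,:2].min(0)+q[:,:2].max(0))/2,4))
E
python3 w.py w1.png
```

```text
[0.5679 0.1414 0.2495] [-0.44 -0.23 -0.46] 0.08547933110932121
[0, 123, 56, 61, 2839] [ 0.5456 -0.1027  0.0308  0.0849] [ 0.5452 -0.0976]
[233, 144, 59, 59, 2700] [0.566  0.1422 0.0307 0.0851] [0.5656 0.1423]
[125, 161, 62, 58, 2719] [0.5836 0.0303 0.0303 0.0851] [0.5834 0.0303]
```

View pics/w1.png

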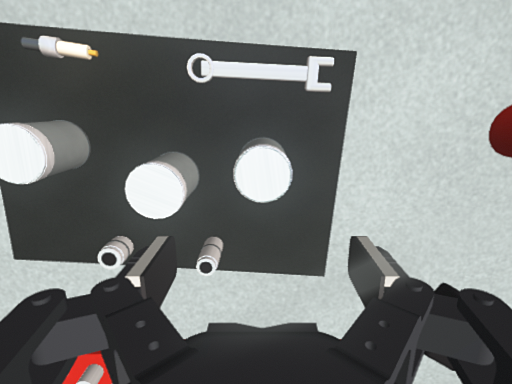

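Wrist view: the left tin's top is at (263,172), measured at (0.566, 0.142). That agrees with the tool, which is directly over it, so I'm descending.

Call:
{"api": "step_arm", "payload": {"steps": [{"xyz": [0, -0.04, 0.4], "turn": [0, 0, 0], "gripper": 1}, {"xyz": [0, 0, 0.7], "turn": [0, 0, 0], "gripper": 1}, {"xyz": [0, 0, 0.8], "turn": [0, 0, 0], "gripper": 1}, {"xyz": [0, 0, 0.8], "turn": [0, 0, 0], "gripper": 1}, {"xyz": [0, 0, 0.7], "turn": [0, 0, 0], "gripper": 1}, {"xyz": [0, 0, 0.5], "turn": [0, 0, 0], "gripper": 1}, {"xyz": [0, 0, 0.4], "turn": [0, 0, 0], "gripper": 1}, {"xyz": [0, 0, 0.3], "turn": [0, 0, 0], "gripper": 1}, {"xyz": [0, 0, 0.2], "turn": [0, 0, 0], "gripper": 1}, {"xyz": [0, 0, 0.15], "turn": [0, 0, 0], "gripper": 1}, {"xyz": [0, 0, 0], "turn": [0, 0, 0], "gripper": 1}, {"xyz": [0, 0, 0], "turn": [0, 0, 0], "gripper": 1}]}}

```text
time_s: 3.65
position: [0.5661, 0.1413, 0.0528]
tool_rot: [[0.001, 1.0, 0.001], [1.0, -0.001, 0.0], [0.0, 0.001, -1.0]]
ft_force: [-0.1, -1.5, 0.8]
grip_width: 0.0856
```

Call:
{"api": "step_arm", "payload": {"steps": [{"xyz": [0, 0, 0], "turn": [0, 0, 0], "gripper": 0.2}, {"xyz": [0, 0, 0], "turn": [0, 0, 0], "gripper": 0.2}, {"xyz": [0, 0, 0], "turn": [0, 0, 0], "gripper": 0}, {"xyz": [0, 0, 0], "turn": [0, 0, 0], "gripper": 0}, {"xyz": [0, 0, 0], "turn": [0, 0, 0], "gripper": -1}, {"xyz": [0, 0, 0], "turn": [0, 0, 0], "gripper": -1}, {"xyz": [0, 0, 0], "turn": [0, 0, 0], "gripper": -1}, {"xyz": [0, 0, 0], "turn": [0, 0, 0], "gripper": -1}, {"xyz": [0, 0, 0], "turn": [0, 0, 0], "gripper": -1}, {"xyz": [0, 0, 0], "turn": [0, 0, 0], "gripper": -1}], "squeeze": 32}}

```text
time_s: 4.48
position: [0.5664, 0.1411, 0.0533]
tool_rot: [[0.001, 1.0, 0.002], [1.0, -0.001, 0.0], [0.0, 0.002, -1.0]]
ft_force: [-0.6, -0.1, 5.6]
grip_width: 0.0594
```

Call:
{"api": "step_arm", "payload": {"steps": [{"xyz": [0, 0, -0.05], "turn": [0, 0, 0], "gripper": -1}, {"xyz": [0, 0, -0.1], "turn": [0, 0, 0], "gripper": -1}, {"xyz": [0, 0, -0.2], "turn": [0, 0, 0], "gripper": -1}, {"xyz": [0, 0, -0.25], "turn": [0, 0, 0], "gripper": -1}, {"xyz": [0, 0, -0.25], "turn": [0, 0, 0], "gripper": -1}, {"xyz": [0, 0, -0.25], "turn": [0, 0, 0], "gripper": -1}, {"xyz": [0, 0, -0.2], "turn": [0, 0, 0], "gripper": -1}, {"xyz": [0, 0, -0.15], "turn": [0, 0, 0], "gripper": -1}, {"xyz": [0, 0, -0.05], "turn": [0, 0, 0], "gripper": -1}, {"xyz": [0, 0, 0], "turn": [0, 0, 0], "gripper": -1}, {"xyz": [0, 0, 0], "turn": [0, 0, 0], "gripper": -1}, {"xyz": [0, 0, 0], "turn": [0, 0, 0], "gripper": -1}, {"xyz": [0, 0, 0], "turn": [0, 0, 0], "gripper": -1}, {"xyz": [0, 0, 0], "turn": [0, 0, 0], "gripper": -1}, {"xyz": [0, 0, 0], "turn": [0, 0, 0], "gripper": -1}]}}

```text
time_s: 5.73
position: [0.5659, 0.141, 0.1121]
tool_rot: [[0.001, 1.0, -0.0], [1.0, -0.001, -0.0], [-0.0, -0.0, -1.0]]
ft_force: [-1.3, 0.8, -1.3]
grip_width: 0.0594
```

```bash
cat > wt.py <<'E'
from h import *
import sys
F=[];T=[]
for i in range(8):
    p,d,ci=grab('side'); s=env.observe(); F.append(s['ft_force']);T.append(s['wrist_torque'])
print('F',np.round(np.mean(F,0),2),'sd',np.round(np.std(F,0),2),'T',np.round(np.mean(T,0),3)); print(s['time_s'],np.round(s['position'],4),s['grip_width'])
c=cloud(d,ci)
m=((c[...,2]>.07)&(c[...,2]<.3)&(c[...,0]>.5)&(c[...,0]<.65)&(abs(c[...,1])<.2)).astype(np.uint8)
p=p.astype(int); m&=((p.min(-1)>190)).astype(np.uint8)
k,l,st,_=cv2.connectedComponentsWithStats(m)
for i in range(1,k):
    if st[i,4]>40: q=c[l==i]; print(st[i].tolist(),np.round([*((q[:,:2].min(0)+q[:,:2].max(0))/2),q[:,2].min(),q[:,2].max()],3))
save(sys.argv[1],p[90:270,150:390].astype(np.uint8).repeat(3,0).repeat(3,1))
E
python3 wt.py s1.png
```

```text
F [ 0.06  0.28 -1.84] sd [0.37 0.5  0.35] T [ 0.015 -0.026  0.008]
6.1333 [0.566  0.141  0.1123] 0.05912409150740592
[243, 136, 9, 8, 48] [0.548 0.143 0.139 0.144]
[259, 168, 20, 10, 158] [0.582 0.028 0.08  0.087]
[260, 193, 22, 13, 222] [ 0.544 -0.107  0.08   0.085]
```

View pics/s1.png

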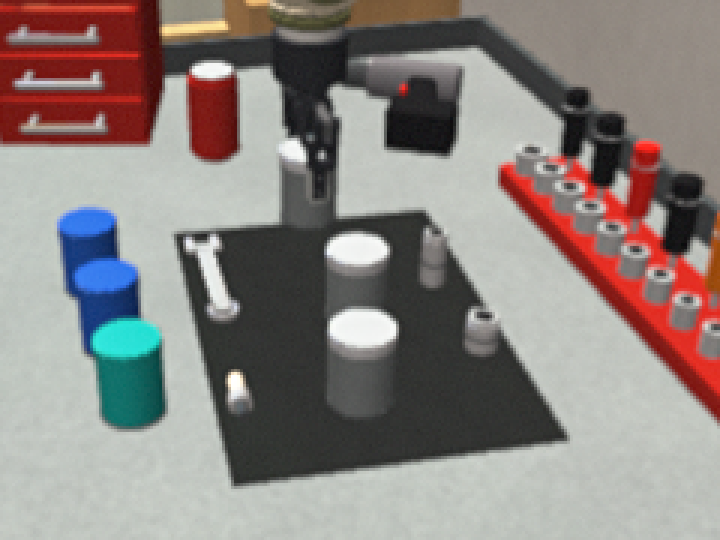

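Side view: the left tin is upright and lifted about 6 cm (crop pixel 305,185). The force of about -1.8 N means roughly 0.19 kg, so it is light. I'm setting it down.

Call:
{"api": "step_arm", "payload": {"steps": [{"xyz": [0, 0, 0.1], "turn": [0, 0, 0], "gripper": -1}, {"xyz": [0, 0, 0.2], "turn": [0, 0, 0], "gripper": -1}, {"xyz": [0, 0, 0.25], "turn": [0, 0, 0], "gripper": -1}, {"xyz": [0, 0, 0.25], "turn": [0, 0, 0], "gripper": -1}, {"xyz": [0, 0, 0.2], "turn": [0, 0, 0], "gripper": -1}, {"xyz": [0, 0, 0.15], "turn": [0, 0, 0], "gripper": -1}, {"xyz": [0, 0, 0.1], "turn": [0, 0, 0], "gripper": -1}, {"xyz": [0, 0, 0.07], "turn": [0, 0, 0], "gripper": -1}, {"xyz": [0, 0, 0.05], "turn": [0, 0, 0], "gripper": -1}, {"xyz": [0, 0, 0.05], "turn": [0, 0, 0], "gripper": -1}, {"xyz": [0, 0, 0.04], "turn": [0, 0, 0], "gripper": -1}, {"xyz": [0, 0, 0.02], "turn": [0, 0, 0], "gripper": -1}, {"xyz": [0, 0, 0.01], "turn": [0, 0, 0], "gripper": -1}, {"xyz": [0, 0, 0], "turn": [0, 0, 0], "gripper": -1}, {"xyz": [0, 0, 0], "turn": [0, 0, 0], "gripper": -1}, {"xyz": [0, 0, 0], "turn": [0, 0, 0], "gripper": -1}]}}

```text
time_s: 7.47
position: [0.5661, 0.141, 0.0533]
tool_rot: [[0.001, 1.0, 0.001], [1.0, -0.001, -0.0], [-0.0, 0.001, -1.0]]
ft_force: [-2.4, -1.4, 5.7]
grip_width: 0.0598
```

Call:
{"api": "step_arm", "payload": {"steps": [{"xyz": [0, 0, 0], "turn": [0, 0, 0], "gripper": 0.45}, {"xyz": [0, 0, 0], "turn": [0, 0, 0], "gripper": 0.5}, {"xyz": [0, 0, 0], "turn": [0, 0, 0], "gripper": 0.6}, {"xyz": [0, 0, 0], "turn": [0, 0, 0], "gripper": 0.8}, {"xyz": [0, 0, 0], "turn": [0, 0, 0], "gripper": 1}, {"xyz": [0, 0, 0], "turn": [0, 0, 0], "gripper": 1}, {"xyz": [0, 0, 0], "turn": [0, 0, 0], "gripper": 1}, {"xyz": [0, 0, 0], "turn": [0, 0, 0], "gripper": 1}, {"xyz": [0, 0, 0], "turn": [0, 0, 0], "gripper": 1}, {"xyz": [0, 0, 0], "turn": [0, 0, 0], "gripper": 1}]}}

```text
time_s: 8.3
position: [0.566, 0.141, 0.0527]
tool_rot: [[0.001, 1.0, -0.0], [1.0, -0.001, -0.0], [-0.0, -0.0, -1.0]]
ft_force: [-0.1, -0.2, 0.2]
grip_width: 0.0849
```

Call:
{"api": "step_arm", "payload": {"steps": [{"xyz": [0, 0, -0.2], "turn": [0, 0, 0], "gripper": 1}, {"xyz": [0, 0, -0.4], "turn": [0, 0, 0], "gripper": 1}, {"xyz": [0, 0, -0.6], "turn": [0, 0, 0], "gripper": 1}, {"xyz": [0, 0, -0.7], "turn": [0, 0, 0], "gripper": 1}, {"xyz": [0, 0, -0.8], "turn": [0, 0, 0], "gripper": 1}, {"xyz": [0, 0, -0.8], "turn": [0, 0, 0], "gripper": 1}, {"xyz": [-0.2, 0, -0.5], "turn": [0, 0, 0], "gripper": 1}, {"xyz": [-0.4, 0.06, 0], "turn": [0, 0, 0], "gripper": 1}, {"xyz": [-0.6, 0.1, 0], "turn": [0, 0, 0], "gripper": 1}, {"xyz": [-0.6, 0.1, 0], "turn": [0, 0, 0], "gripper": 1}, {"xyz": [-0.5, 0.1, 0], "turn": [0, 0, 0], "gripper": 1}, {"xyz": [-0.3, 0.1, 0], "turn": [0, 0, 0], "gripper": 1}, {"xyz": [-0.2, 0, 0], "turn": [0, 0, 0], "gripper": 1}, {"xyz": [0, 0, 0], "turn": [0, 0, 0], "gripper": 1}, {"xyz": [0, 0, 0], "turn": [0, 0, 0], "gripper": 1}]}}

```text
time_s: 9.55
position: [0.5841, 0.0294, 0.2128]
tool_rot: [[0.001, 1.0, -0.0], [1.0, -0.001, 0.0], [0.0, -0.0, -1.0]]
ft_force: [0.1, 1.1, -0.2]
grip_width: 0.0856
```

```bash
python3 w.py w2.png
```

```text
[0.5841 0.0294 0.2128] [ 0.14  1.14 -0.16] 0.08564387509286622
[71, 106, 77, 72, 4254] [ 0.5451 -0.1038  0.031   0.0851] [ 0.5453 -0.1034]
[350, 131, 73, 67, 3837] [0.5655 0.1416 0.0306 0.085 ] [0.5655 0.1415]
[228, 151, 67, 66, 3429] [0.584  0.0295 0.0306 0.0851] [0.5835 0.0295]
```

Call:
{"api": "step_arm", "payload": {"steps": [{"xyz": [0, 0, 0.3], "turn": [0, 0, 0], "gripper": 1}, {"xyz": [0, 0, 0.6], "turn": [0, 0, 0], "gripper": 1}, {"xyz": [0, 0, 0.7], "turn": [0, 0, 0], "gripper": 1}, {"xyz": [0, 0, 0.7], "turn": [0, 0, 0], "gripper": 1}, {"xyz": [0, 0, 0.6], "turn": [0, 0, 0], "gripper": 1}, {"xyz": [0, 0, 0.4], "turn": [0, 0, 0], "gripper": 1}, {"xyz": [0, 0, 0.3], "turn": [0, 0, 0], "gripper": 1}, {"xyz": [0, 0, 0.2], "turn": [0, 0, 0], "gripper": 1}, {"xyz": [0, 0, 0.15], "turn": [0, 0, 0], "gripper": 1}, {"xyz": [0, 0, 0.05], "turn": [0, 0, 0], "gripper": 1}, {"xyz": [0, 0, 0], "turn": [0, 0, 0], "gripper": 1}, {"xyz": [0, 0, 0], "turn": [0, 0, 0], "gripper": 1}]}}

```text
time_s: 10.6
position: [0.5846, 0.0291, 0.0534]
tool_rot: [[0.001, 1.0, 0.001], [1.0, -0.001, -0.0], [-0.0, 0.001, -1.0]]
ft_force: [0.1, -0.4, -0.4]
grip_width: 0.0856
```

Call:
{"api": "step_arm", "payload": {"steps": [{"xyz": [0, 0, 0], "turn": [0, 0, 0], "gripper": 0.5}, {"xyz": [0, 0, 0], "turn": [0, 0, 0], "gripper": 0.3}, {"xyz": [0, 0, 0], "turn": [0, 0, 0], "gripper": 0}, {"xyz": [0, 0, 0], "turn": [0, 0, 0], "gripper": 0}, {"xyz": [0, 0, 0], "turn": [0, 0, 0], "gripper": -1}, {"xyz": [0, 0, 0], "turn": [0, 0, 0], "gripper": -1}, {"xyz": [0, 0, 0], "turn": [0, 0, 0], "gripper": -1}, {"xyz": [0, 0, 0], "turn": [0, 0, 0], "gripper": -1}, {"xyz": [0, 0, 0], "turn": [0, 0, 0], "gripper": -1}, {"xyz": [0, 0, 0], "turn": [0, 0, 0], "gripper": -1}]}}

```text
time_s: 11.43
position: [0.5846, 0.0288, 0.0535]
tool_rot: [[0.001, 1.0, 0.001], [1.0, -0.001, -0.0], [-0.0, 0.001, -1.0]]
ft_force: [-1.2, 0.2, 5.9]
grip_width: 0.059
```

Call:
{"api": "step_arm", "payload": {"steps": [{"xyz": [0, 0, -0.05], "turn": [0, 0, 0], "gripper": -1}, {"xyz": [0, 0, -0.1], "turn": [0, 0, 0], "gripper": -1}, {"xyz": [0, 0, -0.2], "turn": [0, 0, 0], "gripper": -1}, {"xyz": [0, 0, -0.25], "turn": [0, 0, 0], "gripper": -1}, {"xyz": [0, 0, -0.25], "turn": [0, 0, 0], "gripper": -1}, {"xyz": [0, 0, -0.25], "turn": [0, 0, 0], "gripper": -1}, {"xyz": [0, 0, -0.2], "turn": [0, 0, 0], "gripper": -1}, {"xyz": [0, 0, -0.15], "turn": [0, 0, 0], "gripper": -1}, {"xyz": [0, 0, -0.05], "turn": [0, 0, 0], "gripper": -1}, {"xyz": [0, 0, 0], "turn": [0, 0, 0], "gripper": -1}, {"xyz": [0, 0, 0], "turn": [0, 0, 0], "gripper": -1}, {"xyz": [0, 0, 0], "turn": [0, 0, 0], "gripper": -1}, {"xyz": [0, 0, 0], "turn": [0, 0, 0], "gripper": -1}, {"xyz": [0, 0, 0], "turn": [0, 0, 0], "gripper": -1}, {"xyz": [0, 0, 0], "turn": [0, 0, 0], "gripper": -1}]}}

```text
time_s: 12.68
position: [0.5842, 0.029, 0.1125]
tool_rot: [[0.001, 1.0, -0.0], [1.0, -0.001, 0.0], [0.0, -0.0, -1.0]]
ft_force: [0.5, -0.3, -3.5]
grip_width: 0.0593
```

```bash
python3 wt.py s2.png
```

```text
F [-0.03 -0.03 -3.29] sd [0.72 0.34 0.45] T [-0.001 -0.007  0.011]
13.0833 [0.5843 0.029  0.1127] 0.05920089288607352
[243, 151, 26, 10, 169] [0.561 0.084 0.079 0.144]
[260, 193, 22, 13, 223] [ 0.544 -0.107  0.079  0.085]
```

View pics/s2.png

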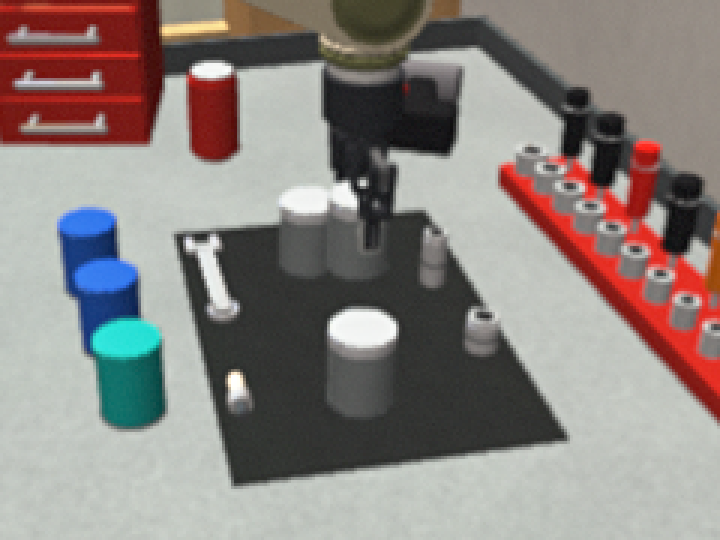

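The left tin stands upright on the mat at crop pixel (303,232). The middle one is held upright at (355,230) and weighs about 3.3 N (0.34 kg). I'm setting it down.

Call:
{"api": "step_arm", "payload": {"steps": [{"xyz": [0, 0, 0.1], "turn": [0, 0, 0], "gripper": -1}, {"xyz": [0, 0, 0.2], "turn": [0, 0, 0], "gripper": -1}, {"xyz": [0, 0, 0.25], "turn": [0, 0, 0], "gripper": -1}, {"xyz": [0, 0, 0.25], "turn": [0, 0, 0], "gripper": -1}, {"xyz": [0, 0, 0.2], "turn": [0, 0, 0], "gripper": -1}, {"xyz": [0, 0, 0.15], "turn": [0, 0, 0], "gripper": -1}, {"xyz": [0, 0, 0.1], "turn": [0, 0, 0], "gripper": -1}, {"xyz": [0, 0, 0.07], "turn": [0, 0, 0], "gripper": -1}, {"xyz": [0, 0, 0.05], "turn": [0, 0, 0], "gripper": -1}, {"xyz": [0, 0, 0.05], "turn": [0, 0, 0], "gripper": -1}, {"xyz": [0, 0, 0.04], "turn": [0, 0, 0], "gripper": -1}, {"xyz": [0, 0, 0.02], "turn": [0, 0, 0], "gripper": -1}, {"xyz": [0, 0, 0.01], "turn": [0, 0, 0], "gripper": -1}, {"xyz": [0, 0, 0], "turn": [0, 0, 0], "gripper": -1}, {"xyz": [0, 0, 0], "turn": [0, 0, 0], "gripper": -1}, {"xyz": [0, 0, 0], "turn": [0, 0, 0], "gripper": -1}]}}

```text
time_s: 14.42
position: [0.5844, 0.029, 0.0535]
tool_rot: [[0.001, 1.0, 0.0], [1.0, -0.001, -0.0], [-0.0, 0.0, -1.0]]
ft_force: [-2.2, 0.6, 2.8]
grip_width: 0.059
```

Call:
{"api": "step_arm", "payload": {"steps": [{"xyz": [0, 0, 0], "turn": [0, 0, 0], "gripper": 0.45}, {"xyz": [0, 0, 0], "turn": [0, 0, 0], "gripper": 0.5}, {"xyz": [0, 0, 0], "turn": [0, 0, 0], "gripper": 0.6}, {"xyz": [0, 0, 0], "turn": [0, 0, 0], "gripper": 0.8}, {"xyz": [0, 0, 0], "turn": [0, 0, 0], "gripper": 1}, {"xyz": [0, 0, 0], "turn": [0, 0, 0], "gripper": 1}, {"xyz": [0, 0, 0], "turn": [0, 0, 0], "gripper": 1}, {"xyz": [0, 0, 0], "turn": [0, 0, 0], "gripper": 1}, {"xyz": [0, 0, 0], "turn": [0, 0, 0], "gripper": 1}, {"xyz": [0, 0, 0], "turn": [0, 0, 0], "gripper": 1}]}}

```text
time_s: 15.25
position: [0.5843, 0.029, 0.0531]
tool_rot: [[0.001, 1.0, -0.0], [1.0, -0.001, -0.0], [-0.0, -0.0, -1.0]]
ft_force: [-0.1, -0.3, -0.6]
grip_width: 0.0853
```

Call:
{"api": "step_arm", "payload": {"steps": [{"xyz": [0, 0, -0.2], "turn": [0, 0, 0], "gripper": 1}, {"xyz": [0, 0, -0.4], "turn": [0, 0, 0], "gripper": 1}, {"xyz": [0, 0, -0.6], "turn": [0, 0, 0], "gripper": 1}, {"xyz": [0, 0, -0.7], "turn": [0, 0, 0], "gripper": 1}, {"xyz": [0, 0, -0.8], "turn": [0, 0, 0], "gripper": 1}, {"xyz": [0, 0, -0.8], "turn": [0, 0, 0], "gripper": 1}, {"xyz": [-0.2, -0.07, -0.5], "turn": [0, 0, 0], "gripper": 1}, {"xyz": [-0.5, -0.1, 0], "turn": [0, 0, 0], "gripper": 1}, {"xyz": [-0.7, -0.2, 0], "turn": [0, 0, 0], "gripper": 1}, {"xyz": [-0.7, -0.2, 0], "turn": [0, 0, 0], "gripper": 1}, {"xyz": [-0.6, -0.2, 0], "turn": [0, 0, 0], "gripper": 1}, {"xyz": [-0.4, -0.1, 0], "turn": [0, 0, 0], "gripper": 1}, {"xyz": [-0.22, -0.1, 0], "turn": [0, 0, 0], "gripper": 1}, {"xyz": [0, 0, 0], "turn": [0, 0, 0], "gripper": 1}, {"xyz": [0, 0, 0], "turn": [0, 0, 0], "gripper": 1}]}}

```text
time_s: 16.5
position: [0.5453, -0.1035, 0.2134]
tool_rot: [[0.001, 1.0, 0.0], [1.0, -0.001, 0.0], [0.0, 0.0, -1.0]]
ft_force: [-0.1, -0.3, -0.3]
grip_width: 0.0856
```

```bash
python3 w.py w3.png
```

```text
[ 0.5453 -0.1035  0.2134] [-0.14 -0.25 -0.34] 0.08563294885864592
[227, 151, 66, 66, 3414] [ 0.5453 -0.1047  0.0306  0.0851] [ 0.5449 -0.1048]
[484, 174, 28, 62, 1207] [0.5664 0.1309 0.0281 0.0832] [0.5664 0.1212]
[366, 191, 70, 63, 3383] [0.5832 0.0296 0.0308 0.085 ] [0.5833 0.0296]
```

Call:
{"api": "step_arm", "payload": {"steps": [{"xyz": [-0.03, 0, 0.3], "turn": [0, 0, 0], "gripper": 1}, {"xyz": [0, 0, 0.6], "turn": [0, 0, 0], "gripper": 1}, {"xyz": [0, 0, 0.7], "turn": [0, 0, 0], "gripper": 1}, {"xyz": [0, 0, 0.7], "turn": [0, 0, 0], "gripper": 1}, {"xyz": [0, 0, 0.6], "turn": [0, 0, 0], "gripper": 1}, {"xyz": [0, 0, 0.4], "turn": [0, 0, 0], "gripper": 1}, {"xyz": [0, 0, 0.3], "turn": [0, 0, 0], "gripper": 1}, {"xyz": [0, 0, 0.2], "turn": [0, 0, 0], "gripper": 1}, {"xyz": [0, 0, 0.15], "turn": [0, 0, 0], "gripper": 1}, {"xyz": [0, 0, 0.05], "turn": [0, 0, 0], "gripper": 1}, {"xyz": [0, 0, 0], "turn": [0, 0, 0], "gripper": 1}, {"xyz": [0, 0, 0], "turn": [0, 0, 0], "gripper": 1}]}}

```text
time_s: 17.55
position: [0.5457, -0.1049, 0.0537]
tool_rot: [[0.001, 1.0, 0.001], [1.0, -0.001, -0.0], [-0.0, 0.001, -1.0]]
ft_force: [0.2, -0.3, -0.2]
grip_width: 0.0855
```

Call:
{"api": "step_arm", "payload": {"steps": [{"xyz": [0, 0, 0], "turn": [0, 0, 0], "gripper": 0.5}, {"xyz": [0, 0, 0], "turn": [0, 0, 0], "gripper": 0.3}, {"xyz": [0, 0, 0], "turn": [0, 0, 0], "gripper": 0}, {"xyz": [0, 0, 0], "turn": [0, 0, 0], "gripper": 0}, {"xyz": [0, 0, 0], "turn": [0, 0, 0], "gripper": -1}, {"xyz": [0, 0, 0], "turn": [0, 0, 0], "gripper": -1}, {"xyz": [0, 0, 0], "turn": [0, 0, 0], "gripper": -1}, {"xyz": [0, 0, 0], "turn": [0, 0, 0], "gripper": -1}, {"xyz": [0, 0, 0], "turn": [0, 0, 0], "gripper": -1}, {"xyz": [0, 0, 0], "turn": [0, 0, 0], "gripper": -1}]}}

```text
time_s: 18.38
position: [0.5456, -0.1053, 0.0539]
tool_rot: [[0.001, 1.0, 0.001], [1.0, -0.001, -0.001], [-0.001, 0.001, -1.0]]
ft_force: [-0.7, 0.1, 7.6]
grip_width: 0.0586
```

Call:
{"api": "step_arm", "payload": {"steps": [{"xyz": [0, 0, -0.05], "turn": [0, 0, 0], "gripper": -1}, {"xyz": [0, 0, -0.1], "turn": [0, 0, 0], "gripper": -1}, {"xyz": [0, 0, -0.2], "turn": [0, 0, 0], "gripper": -1}, {"xyz": [0, 0, -0.25], "turn": [0, 0, 0], "gripper": -1}, {"xyz": [0, 0, -0.25], "turn": [0, 0, 0], "gripper": -1}, {"xyz": [0, 0, -0.25], "turn": [0, 0, 0], "gripper": -1}, {"xyz": [0, 0, -0.2], "turn": [0, 0, 0], "gripper": -1}, {"xyz": [0, 0, -0.15], "turn": [0, 0, 0], "gripper": -1}, {"xyz": [0, 0, -0.05], "turn": [0, 0, 0], "gripper": -1}, {"xyz": [0, 0, 0], "turn": [0, 0, 0], "gripper": -1}, {"xyz": [0, 0, 0], "turn": [0, 0, 0], "gripper": -1}, {"xyz": [0, 0, 0], "turn": [0, 0, 0], "gripper": -1}, {"xyz": [0, 0, 0], "turn": [0, 0, 0], "gripper": -1}, {"xyz": [0, 0, 0], "turn": [0, 0, 0], "gripper": -1}, {"xyz": [0, 0, 0], "turn": [0, 0, 0], "gripper": -1}]}}

```text
time_s: 19.63
position: [0.5453, -0.105, 0.1129]
tool_rot: [[0.001, 1.0, -0.0], [1.0, -0.001, 0.0], [0.0, -0.0, -1.0]]
ft_force: [0.3, 0.4, -6.6]
grip_width: 0.0585
```

```bash
python3 wt.py s3.png
```

```text
F [ 0.09  0.15 -6.45] sd [0.48 0.53 0.45] T [0.02  0.017 0.009]
20.0333 [ 0.5453 -0.105   0.1131] 0.05832707843072366
[243, 153, 17, 9, 121] [0.548 0.028 0.08  0.225]
[259, 170, 11, 16, 98] [ 0.541 -0.043  0.074  0.16 ]
```

The right tin is the heaviest at 6.45 N (0.66 kg). As asked, I'll stand it down once too, then lift it again to hold.

Call:
{"api": "step_arm", "payload": {"steps": [{"xyz": [0, 0, 0.1], "turn": [0, 0, 0], "gripper": -1}, {"xyz": [0, 0, 0.2], "turn": [0, 0, 0], "gripper": -1}, {"xyz": [0, 0, 0.25], "turn": [0, 0, 0], "gripper": -1}, {"xyz": [0, 0, 0.25], "turn": [0, 0, 0], "gripper": -1}, {"xyz": [0, 0, 0.2], "turn": [0, 0, 0], "gripper": -1}, {"xyz": [0, 0, 0.15], "turn": [0, 0, 0], "gripper": -1}, {"xyz": [0, 0, 0.1], "turn": [0, 0, 0], "gripper": -1}, {"xyz": [0, 0, 0.07], "turn": [0, 0, 0], "gripper": -1}, {"xyz": [0, 0, 0.05], "turn": [0, 0, 0], "gripper": -1}, {"xyz": [0, 0, 0.05], "turn": [0, 0, 0], "gripper": -1}, {"xyz": [0, 0, 0.04], "turn": [0, 0, 0], "gripper": -1}, {"xyz": [0, 0, 0.02], "turn": [0, 0, 0], "gripper": -1}, {"xyz": [0, 0, 0.01], "turn": [0, 0, 0], "gripper": -1}, {"xyz": [0, 0, 0], "turn": [0, 0, 0], "gripper": -1}, {"xyz": [0, 0, 0], "turn": [0, 0, 0], "gripper": -1}, {"xyz": [0, 0, 0], "turn": [0, 0, 0], "gripper": -1}]}}

```text
time_s: 21.37
position: [0.5454, -0.105, 0.0539]
tool_rot: [[0.001, 1.0, 0.0], [1.0, -0.001, -0.0], [-0.0, 0.0, -1.0]]
ft_force: [-1.6, 0.5, -1.3]
grip_width: 0.0587
```

Call:
{"api": "step_arm", "payload": {"steps": [{"xyz": [0, 0, 0], "turn": [0, 0, 0], "gripper": 0.45}, {"xyz": [0, 0, 0], "turn": [0, 0, 0], "gripper": 0.5}, {"xyz": [0, 0, 0], "turn": [0, 0, 0], "gripper": 0.6}, {"xyz": [0, 0, 0], "turn": [0, 0, 0], "gripper": 0.7}, {"xyz": [0, 0, 0], "turn": [0, 0, 0], "gripper": 0.7}, {"xyz": [0, 0, 0], "turn": [0, 0, 0], "gripper": 0.7}, {"xyz": [0, 0, 0], "turn": [0, 0, 0], "gripper": 0.7}, {"xyz": [0, 0, 0], "turn": [0, 0, 0], "gripper": 0.7}, {"xyz": [0, 0, 0], "turn": [0, 0, 0], "gripper": 0.7}, {"xyz": [0, 0, 0], "turn": [0, 0, 0], "gripper": 0.7}]}}

```text
time_s: 22.2
position: [0.5454, -0.105, 0.0535]
tool_rot: [[0.001, 1.0, -0.0], [1.0, -0.001, -0.0], [-0.0, -0.0, -1.0]]
ft_force: [-1.2, 0.6, 0.3]
grip_width: 0.0726
```

Call:
{"api": "step_arm", "payload": {"steps": [{"xyz": [0, 0, 0], "turn": [0, 0, 0], "gripper": 0.7}, {"xyz": [0, 0, 0], "turn": [0, 0, 0], "gripper": 0.3}, {"xyz": [0, 0, 0], "turn": [0, 0, 0], "gripper": 0}, {"xyz": [0, 0, 0], "turn": [0, 0, 0], "gripper": 0}, {"xyz": [0, 0, 0], "turn": [0, 0, 0], "gripper": -1}, {"xyz": [0, 0, 0], "turn": [0, 0, 0], "gripper": -1}, {"xyz": [0, 0, 0], "turn": [0, 0, 0], "gripper": -1}, {"xyz": [0, 0, 0], "turn": [0, 0, 0], "gripper": -1}, {"xyz": [0, 0, 0], "turn": [0, 0, 0], "gripper": -1}, {"xyz": [0, 0, 0], "turn": [0, 0, 0], "gripper": -1}]}}

```text
time_s: 23.03
position: [0.5454, -0.105, 0.0538]
tool_rot: [[0.001, 1.0, 0.0], [1.0, -0.001, -0.0], [-0.0, 0.0, -1.0]]
ft_force: [-1.3, 0.1, 5.3]
grip_width: 0.0588
```

Call:
{"api": "step_arm", "payload": {"steps": [{"xyz": [0, 0, -0.05], "turn": [0, 0, 0], "gripper": -1}, {"xyz": [0, 0, -0.1], "turn": [0, 0, 0], "gripper": -1}, {"xyz": [0, 0, -0.2], "turn": [0, 0, 0], "gripper": -1}, {"xyz": [0, 0, -0.3], "turn": [0, 0, 0], "gripper": -1}, {"xyz": [0, 0, -0.4], "turn": [0, 0, 0], "gripper": -1}, {"xyz": [0, 0, -0.5], "turn": [0, 0, 0], "gripper": -1}, {"xyz": [0, 0, -0.5], "turn": [0, 0, 0], "gripper": -1}, {"xyz": [0, 0, -0.5], "turn": [0, 0, 0], "gripper": -1}, {"xyz": [0, 0, -0.4], "turn": [0, 0, 0], "gripper": -1}, {"xyz": [0, 0, -0.3], "turn": [0, 0, 0], "gripper": -1}, {"xyz": [0, 0, -0.2], "turn": [0, 0, 0], "gripper": -1}, {"xyz": [0, 0, -0.05], "turn": [0, 0, 0], "gripper": -1}, {"xyz": [0, 0, 0], "turn": [0, 0, 0], "gripper": -1}, {"xyz": [0, 0, 0], "turn": [0, 0, 0], "gripper": -1}, {"xyz": [0, 0, 0], "turn": [0, 0, 0], "gripper": -1}, {"xyz": [0, 0, 0], "turn": [0, 0, 0], "gripper": -1}, {"xyz": [0, 0, 0], "turn": [0, 0, 0], "gripper": -1}, {"xyz": [0, 0, 0], "turn": [0, 0, 0], "gripper": -1}]}}

```text
time_s: 24.53
position: [0.5453, -0.105, 0.1932]
tool_rot: [[0.001, 1.0, -0.001], [1.0, -0.001, 0.0], [0.0, -0.001, -1.0]]
ft_force: [0.4, -0.2, -6.8]
grip_width: 0.0585
```

```bash
python3 wt.py s4.png; python3 - <<'E'
from h import *
p,d,ci=grab('scene'); save('sc4.png',p[90:290,150:410].repeat(3,0).repeat(3,1)); print(env.observe()['qvel'])
E
```

```text
F [ 0.04  0.11 -6.66] sd [0.61 0.51 0.6 ] T [ 0.007 -0.013  0.009]
24.9333 [ 0.5454 -0.105   0.1935] 0.05877135400732776
[243, 147, 29, 15, 206] [0.553 0.019 0.079 0.239]
[ 0.06401818 -0.04958834  0.08350503 -0.03514206 -0.05601812 -0.05155661]
```

View pics/s4.png

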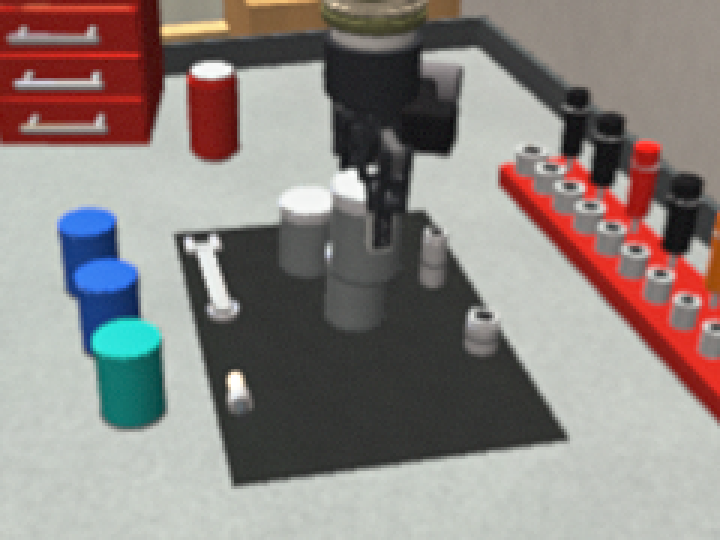

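View pics/sc4.png

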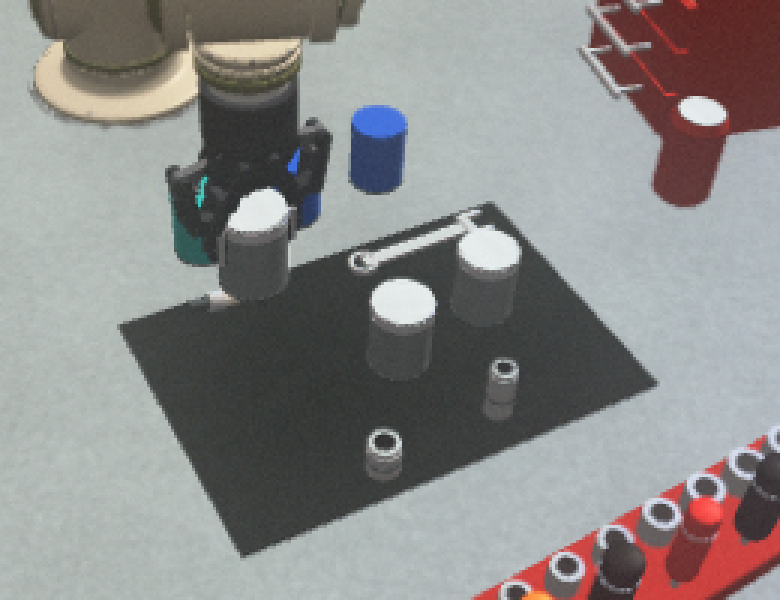

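In the scene crop the right tin is held upright at (255,245) with its base about 14 cm above the mat. The other two stand at (400,330) and (487,275), and the bystanders have not moved. I'm handing it in.

```bash
python3 -c "
from h import *
order.close_job(); s=env.observe(); print(s['time_s'],s['position'],s['grip_width'])"
```

```text
the job is handed in; nothing more can be done
the job is handed in; nothing more can be done
```

The right-hand tin is the fullest, and the job was handed in with the gripper holding it upright and its base about 14 cm above the mat. I lifted each tin about 6 cm from left to right and stood it back on the mat. I also put the right one down once before picking it up again to hold.

| Tin | Force when lifted | Approximate mass |
|---|---|---|
| Left | 1.8 N | 0.19 kg |
| Middle | 3.3 N | 0.34 kg |
| Right | 6.5 N (6.7 N when lifted again) | 0.67 kg |

- **Last checks:** In the last pictures the left and middle tins stood upright on the mat, and the sockets, tools and can were where they started. The arm was still, the grip was steady at 58.8 mm, and the clock read about 25 s of the 70 s allowed.
- **Disagreements:** The side and scene cameras differed by about 3 mm on tin positions, so I used the wrist camera to line up each grasp. When I set the right tin down the first time, the force was still slightly downward (-1.3 N), so the mat was carrying most but perhaps not all of its weight just before release. It stayed upright.
- **Not checked:** I couldn't read the arm's state after handing in, because the interface closed.

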